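Ready the packing scale for filling a carton

ROBOT

A 7-joint arm with a two-finger parallel gripper is mounted at the origin on the work surface. World frame = base frame: x ahead of the robot, y to its left, z up, the work surface at z = 0. Lengths are in m, angles in rad, forces in N, time in s.
With the tool pointing down it reaches from about 0.4 to 0.875 m from the base axis. Payload 19.3 kg.
Tool frame: the origin (TCP) lies midway between the tips of the shut fingers; the grasp point (between the pads) lies 19 mm behind it; z points along the fingers, y is the line along which they close (so a half turn about z gives the same grasp; the last joint's range is limited). The gripper opens to 85 mm and grips with 20 to 120 N. Pads are 22 mm wide; open, the fingers measure 114 mm over their backs; the gripper's body (76 mm by 85 mm) begins 54 mm behind the grasp point. The pads swing forward as they close: fully open they stand 13 mm farther back than shut.
Start: joints at [1.235, 0.521, -0.036, 1.599, 0.021, 1.021, -0.113], TCP at [0.164, -0.603, 0.231] pointing down, gripper open.
Joint ranges: [-2.91, 2.91], [-0.3, 2.13], [-1.5, 1.42], [0.17, 2.43], [-1.26, 4.41], [0.16, 1.93], [-2.52, 2.52]. Speed limits (rad/s): [1.89, 1.89, 2.39, 2.39, 3.01, 3.01, 3.01].

INTERFACE

Orientations are given as [roll, pitch, yaw] about the fixed x, y, z axes, in that order (R = Rz(yaw) Ry(pitch) Rx(roll)).
In Python, from workcell import telemetry, grab_frame, calibration, bot, outline_of, landmark_of gives the robot as it stands. The module is installed in compiled form; this text tells all that it offers.
- The arm moves only by the shell command python3 -m inch 'ROWS' [FORCE]. ROWS is JSON, a list of rows, each a list of 7 numbers: the shift along the tool's x, y, z in m, then the turn, a rotation vector about the tool's x, y, z in rad, then the closure, from 0 (fully open) to 1 (shut). A call has 1 to 5 rows; each row shifts and turns the commanded pose from where the row before left it, along the tool's axes as they then stand; what a row does not reach is not made up. A row lasts 1/10 s, in which the tool goes at most 50 mm and 8.59 degrees, less where a joint would pass 70% of its speed; a pose out of reach is approached as far as the arm can. A call is refused whole if a number of a shift passes 0.05 or a number of a turn 0.15, either way. A call with a gripper value outside its range is refused whole. The fingers move at their own pace and stop on an object; FORCE is the grip in N (left out, the last holds). Time passes only in rows, so rows that do not move let the fingers close. It gives the time, the measured TCP pose, the force, the opening and the grip force at its end, in the units of the state.
- telemetry.observe(): the state, without advancing time (a new reading comes with each control period).
- grab_frame(name): name is "scene" or "top"; returns the picture (384x512x3 uint8, red, green, blue); there is no depth.
- calibration(name): a dict with "fovy" (degrees; the focal length in pixels is half the picture's height over the tangent of half this angle, whatever the lens; pixels are square), "cx", "cy" (the principal point, pixels), "pose" (4x4, takes a point from camera to world coordinates). Camera axes: x right, y down, z forward; pixel columns grow to the right and rows downward; lengths in m; the calibration is good to about 2 mm. A picture is of the moment at which its call begins. calibration takes no time and is no camera call.
- bot.job_done(): hands the job in; it is judged then, once.
Trained networks look in the newest picture that a camera, given by its name, has taken for a name from the list of things; names that differ only in an ending like _2 or _b are one class to them, and where a whole thing is asked for, a point or a joint stands for the part that bears it (a point fixed in the world has none). Each returns a list of dicts, best first, with "score" (0 to 1); they miss things now and then, are a little off and sometimes report something else, mostly with a low value. They report only what shows in the picture. A call takes as long as a camera call. They do not tell look-alikes from the thing itself.
- outline_of(label, camera): "region" (384x512 bool, what is visible of it) and "rect" ([left, top, right, bottom] in pixels, round what is visible of it).
- landmark_of(label, camera): "xy" ([column, row] in pixels: a listed point, or the origin of a listed thing).
The state is a dict: "clock": time; "qpos": joint angles; "qd": joint speeds; "joint_efforts": joint torques, N m; "position": TCP position; "tool_rot": TCP orientation; "force": force on the tool from outside, world axes, zero at the start; "moment": the same for the moment, N m; "grip_width": finger opening in m; "finger_force": force on a finger pad.
Only numpy, scipy, OpenCV 4.12 (cv2) and the standard library are available. Lean on these libraries where they do the work, as an engineer would, in place of code of your own. Each camera call takes 0.05 s, during which the arm holds its last target. There are 200 camera calls.

TASK

The empty carton is already on the scale: get the scale ready for filling it by pressing keys on the blue-faced indicator, first the green power key, then the white units key, then the yellow tare key. Tap each lightly with a fingertip until it goes in, and let it come back up before the next, without pressing the orange or grey key. Keep your hand off the carton and the weighing platform, and leave the other things on the bench where they lie.

Things in the scene. Friction and masses are not known exactly. Their poses are not given: they have to be found in the camera images.
- indicator: wireless weighing indicator fixed to the bench: grey wedge, blue face, 236 mm wide (y) x 170 mm deep (x). Origin under its centre, x to the high rear edge. Face slopes 0.21 rad, low edge (-x) to the robot, 40 mm high in front, 58 middle, 76 rear. Upper half: blank display; lower half: five spring keys, from left green, white, orange, grey, yellow. Rear aerial 76 mm high
- power_key_top (a point): the green power key, number 1 of 5 from the left as seen from the robot side: centre of the cap's top (key up). z points out of the sloped face (press along -z), x up the slope, y left along the row. Cap 26 mm along the row x 30 mm, 9 mm proud of the face; keys 40 mm apart
- power_key (a joint): the green power key: travel in m along the face's normal: 0 = up, 0.006 = on its hard bottom stop, which need not be reached; it switches at 0.0025. A spring brings it back up: about 1.3 N to start it moving, 4.1 N at the switching point, 8 N at the bottom
- units_key_top (a point): the white units key, number 2 of 5 from the left as seen from the robot side: centre of the cap's top (key up). z points out of the sloped face (press along -z), x up the slope, y left along the row. Cap 26 mm along the row x 30 mm, 9 mm proud of the face; keys 40 mm apart
- units_key (a joint): the white units key: travel in m along the face's normal: 0 = up, 0.006 = on its hard bottom stop, which need not be reached; it switches at 0.0025. A spring brings it back up: about 1.3 N to start it moving, 4.1 N at the switching point, 8 N at the bottom
- zero_key_top (a point): the orange zero key, number 3 of 5 from the left as seen from the robot side: centre of the cap's top (key up). z points out of the sloped face (press along -z), x up the slope, y left along the row. Cap 26 mm along the row x 30 mm, 9 mm proud of the face; keys 40 mm apart
- zero_key (a joint): the orange zero key: travel in m along the face's normal: 0 = up, 0.006 = on its hard bottom stop, which need not be reached; it switches at 0.0025. A spring brings it back up: about 1.3 N to start it moving, 4.1 N at the switching point, 8 N at the bottom
- print_key_top (a point): the grey print key, number 4 of 5 from the left as seen from the robot side: centre of the cap's top (key up). z points out of the sloped face (press along -z), x up the slope, y left along the row. Cap 26 mm along the row x 30 mm, 9 mm proud of the face; keys 40 mm apart
- print_key (a joint): the grey print key: travel in m along the face's normal: 0 = up, 0.006 = on its hard bottom stop, which need not be reached; it switches at 0.0025. A spring brings it back up: about 1.3 N to start it moving, 4.1 N at the switching point, 8 N at the bottom
- tare_key_top (a point): the yellow tare key, number 5 of 5 from the left as seen from the robot side: centre of the cap's top (key up). z points out of the sloped face (press along -z), x up the slope, y left along the row. Cap 26 mm along the row x 30 mm, 9 mm proud of the face; keys 40 mm apart
- tare_key (a joint): the yellow tare key: travel in m along the face's normal: 0 = up, 0.006 = on its hard bottom stop, which need not be reached; it switches at 0.0025. A spring brings it back up: about 1.3 N to start it moving, 4.1 N at the switching point, 8 N at the bottom
- platform: weighing platform of the scale, fixed: square stainless pan 300 x 300 mm, pan top 78 mm above the bench, on a dark frame with feet. Origin at the centre of its underside, z up
- carton: open empty cardboard carton, loose on the pan: 150 mm (its x) x 200 mm (its y) x 85 mm high, four flaps folded outward (about 285 x 335 mm over the flaps). Origin at the centre of its underside; its top is about 165 mm above the bench
- white_box: loose white product box 75 x 105 x 38 mm lying behind the indicator, origin at the centre of its underside
- tape_roll: loose red tape core lying flat behind the indicator, 100 mm across, 48 mm high, origin at the centre of its underside
- cutter: loose grey carton cutter, 140 x 26 x 14 mm, lying between the indicator and the robot, origin near the middle of its underside, long axis x
Mind the look-alikes: they are no part of the job. There is more than one size of the white_box; the job needs the largest.

How it is judged:
By the outcome, as a careful person would: the job done as asked, in the order asked, and still so for the second after the job is handed in, with the robot touching nothing.
It also fails if it takes over 48 s, if anything falls off the work surface, if the arm or the gripper's body presses on something with over 40 N, if the wrist force passes 120 N, or if a joint passes its speed limit or range.

## Working session

There is one attempt and no reset: what is moved stays moved. The work goes in short steps, Python scripts to look and compute and a shell command to move; the robot and the scene stay as the last step left them, time stands still between calls to the robot, and variables do not carry over. Pictures are saved under pics/ and viewed, at most 10 in all, crops included, and the job is handed in when it is done.

```bash
mkdir -p pics; cat > h.py <<'E'
import numpy as np,cv2
from workcell import *
from scipy.spatial.transform import Rotation as R
def K(c):
    f=192/np.tan(np.radians(c['fovy'])/2); return f,c['cx'],c['cy'],np.array(c['pose'])
def ray(n,xy):
    f,cx,cy,P=K(calibration(n)); d=P[:3,:3]@np.array([(xy[0]-cx)/f,(xy[1]-cy)/f,1]); return P[:3,3],d
def atz(n,xy,z):
    o,d=ray(n,xy); return o+d*(z-o[2])/d[2]
def proj(n,p):
    f,cx,cy,P=K(calibration(n)); q=P[:3,:3].T@(np.array(p)-P[:3,3]); return [cx+f*q[0]/q[2],cy+f*q[1]/q[2]]
def tri(r):
    A=0;b=0
    for o,d in r:
        d=d/np.linalg.norm(d);M=np.eye(3)-np.outer(d,d);A=A+M;b=b+M@o
    return np.linalg.solve(A,b)
E
python3 - <<'E'
from h import *
ims=[]
for n in ('scene','top'):
    im=grab_frame(n); cv2.imwrite(f'pics/{n}0.png',im[:,:,::-1])
keys=['power','units','zero','print','tare']
for k in keys:
    L={n:landmark_of(k+'_key_top',n) for n in('scene','top')}
    for n in L: print(k,n,[(np.round(l['xy'],1),round(l['score'],2),atz(n,l['xy'],.058).round(3)) for l in L[n][:2]])
    try: print(tri([ray(n,L[n][0]['xy']) for n in L]).round(4))
    except Exception as e: print(e)
s=telemetry.observe();print(s)
E
```

```text
power scene [(array([344.2, 224.8]), 0.41, array([0.489, 0.325, 0.058]))]
power top [(array([140.7, 214.5]), 0.62, array([0.492, 0.318, 0.058]))]
[0.4903 0.3212 0.0567]
units scene [(array([305.1, 235.5]), 0.46, array([0.591, 0.28 , 0.058])), (array([327.9, 214.7]), 0.38, array([0.489, 0.271, 0.058]))]
units top [(array([156. , 211.8]), 0.63, array([0.5  , 0.28 , 0.058]))]
[0.526  0.2677 0.0024]
zero scene [(array([314.4, 213.7]), 0.41, array([0.513, 0.243, 0.058]))]
zero top [(array([171.1, 210.2]), 0.45, array([0.505, 0.243, 0.058])), (array([146. , 146.1]), 0.38, array([0.668, 0.315, 0.058]))]
[0.5069 0.2417 0.0533]
print scene [(array([301.2, 207.7]), 0.47, array([0.52 , 0.202, 0.058]))]
print top [(array([188.3, 206.4]), 0.7, array([0.516, 0.2  , 0.058])), (array([203.2, 206.4]), 0.45, array([0.517, 0.163, 0.058]))]
[0.5165 0.2001 0.0542]
tare scene [(array([292.2, 203. ]), 0.44, array([0.524, 0.172, 0.058]))]
tare top [(array([205.4, 204.2]), 0.7, array([0.522, 0.158, 0.058])), (array([172.8, 243.6]), 0.59, array([0.422, 0.234, 0.058]))]
[0.52   0.162  0.0499]
{'clock': 0.6, 'qpos': array([ 1.23483395,  0.52140473, -0.03633961,  1.59948181,  0.02117521,
        1.02107038, -0.11278579]), 'qd': array([-0.00034857,  0.00092832,  0.00171623,  0.00036473, -0.00013638,
       -0.0005807 ,  0.00185993]), 'joint_efforts': array([-3.49128335e-03, -9.26541066e+01,  1.97469234e+00, -3.70162082e+01,
        1.78014021e-02,  2.02092204e-03,  8.06754343e-06]), 'position': array([ 0.1641627, -0.6030648,  0.2312939]), 'tool_rot': array([ 3.14157628e+00, -4.45558880e-05,  2.65754730e-01]), 'force': array([-0.42167837,  0.13325985,  0.90177787]), 'moment': array([ 0.0079913 , -0.01771921,  0.0023441 ]), 'finger_force': 0.0, 'grip_width': 0.08552376358839027}
```

View pics/scene0.png

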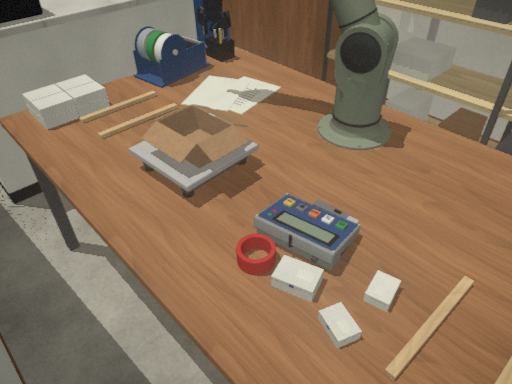

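View pics/top0.png

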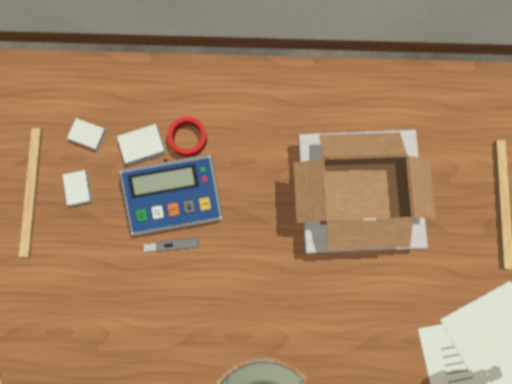

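The scene picture shows the keys on the face near (275–345, 200–225). In the top view they sit at green (141,215), white (157,212), orange (173,209), grey (189,207) and yellow (205,204), and the carton on the pan is at about (365,190). Next I fit the key row from both views.

```bash
cat >> h.py <<'E'
def rows(p,Rm,tp,tR,n):
    # n equal tool-frame rows from pose (p,Rm) to target (tp,tR): constant world step + constant turn
    w=(R.from_matrix(Rm.T@tR)).as_rotvec()/n; d=(tp-p)/n; out=[]
    for i in range(n):
        out.append(np.r_[Rm.T@d,w]); Rm=Rm@R.from_rotvec(w).as_matrix()
    return np.array(out).round(4)
E
python3 - <<'E'
from h import *
from scipy.optimize import least_squares
P={}
seeds={'top':[(141,215),(157,212),(173,209),None,(205,204)],'scene':[(342,224),(328,218),(314.4,213.5),None,(289,202)]}
hue=[(45,85),None,(3,16),None,(18,34)]
for n in seeds:
    im=cv2.cvtColor(cv2.imread(f'pics/{n}0.png'),cv2.COLOR_BGR2HSV).astype(int)
    for i,s in enumerate(seeds[n]):
        if s is None: continue
        m=np.zeros(im.shape[:2],bool);x,y=map(int,s);m[y-8:y+9,x-9:x+10]=1
        if hue[i]: m&=(im[...,0]>=hue[i][0])&(im[...,0]<=hue[i][1])&(im[...,1]>110)&(im[...,2]>70)
        else: m&=(im[...,1]<60)&(im[...,2]>150)
        ys,xs=np.nonzero(m); print(n,i,len(xs),xs.mean().round(1),ys.mean().round(1)); P[n,i]=(xs.mean(),ys.mean())
def pt(v,i):
    a=v[3]; return v[:3]+(2-i)*.04*np.array([-np.sin(a),np.cos(a),0])
for cams in (('top','scene'),('top',)):
    f=lambda v:np.concatenate([np.array(proj(n,pt(v,i)))-P[n,i] for n,i in P if n in cams]+([[ (v[2]-.055)*1000]] if len(cams)==1 else []))
    r=least_squares(f,[.507,.24,.056,.18],x_scale=.01,loss='soft_l1')
    print(r.x.round(4),r.fun.round(1)); 
    print([pt(r.x,i).round(4) for i in range(5)])
reg=outline_of('indicator','top')
print(reg[0]['score'],reg[0]['rect'])
c,sz,a=cv2.minAreaRect(np.argwhere(reg[0]['region'])[:,::-1].astype(np.float32)); print(c,sz,a,atz('top',c,.058))
for n in('carton','cutter'):
    o=outline_of(n,'top')[0];print(n,o['rect'])
E
```

```text
top 0 126 141.2 214.7
top 1 159 157.0 211.6
top 2 115 173.0 209.0
top 4 104 204.4 203.5
scene 0 2 340.5 225.0
scene 1 80 327.2 218.6
scene 2 72 314.3 213.0
scene 4 63 289.1 202.1
[0.5085 0.2388 0.0549 0.1985] [ 0.1 -0.2  0.1  0.1 -0.   0.   0.  -0.   0.4 -0.1  0.1  0.2 -0.2  0.
 -0.1 -0.2]
[array([0.4927, 0.3172, 0.0549]), array([0.5006, 0.278 , 0.0549]), array([0.5085, 0.2388, 0.0549]), array([0.5164, 0.1995, 0.0549]), array([0.5243, 0.1603, 0.0549])]
[0.5084 0.2389 0.055  0.2004] [ 0.  -0.1  0.1  0.2 -0.1  0.  -0.  -0.1  0. ]
[array([0.4925, 0.3173, 0.055 ]), array([0.5005, 0.2781, 0.055 ]), array([0.5084, 0.2389, 0.055 ]), array([0.5164, 0.1997, 0.055 ]), array([0.5244, 0.1605, 0.055 ])]
0.71 [120.5, 154.0, 221.8, 235.7]
(171.1122589111328, 193.50596618652344) (70.0764389038086, 95.95291137695312) 78.9964599609375 [0.5471603  0.24479004 0.058     ]
carton [291.8, 134.2, 433.5, 251.9]
cutter [145.5, 237.1, 199.0, 249.0]
```

```bash
cat >> h.py <<'E'
A=.199;T=.21
X=np.array([-np.sin(A),np.cos(A),0]);Z=np.array([np.sin(T)*np.cos(A),np.sin(T)*np.sin(A),-np.cos(T)]);TR=np.c_[X,np.cross(Z,X),Z]
KP={i:np.array([.5085,.2388,.055])+(2-i)*.04*X for i in range(5)}
def cur():
    s=telemetry.observe(); return s['position'],R.from_euler('xyz',s['tool_rot']).as_matrix(),s
E
python3 - <<'E'
from h import *
p,Rm,s=cur()
mid=np.array([.44,-.2,.29]); 
mR=Rm@R.from_rotvec(R.from_matrix(Rm.T@TR).as_rotvec()*.5).as_matrix()
print(R.from_matrix(mR).as_euler('xyz'))
print(rows(p,Rm,mid,mR,12).tolist())
E
```

```text
[ 3.03661126 -0.04147839  1.01778491]
[[0.031, -0.0264, -0.0049, -0.007, 0.0066, -0.0624], [0.0326, -0.0243, -0.0049, -0.007, 0.0066, -0.0624], [0.0341, -0.0222, -0.0048, -0.007, 0.0066, -0.0624], [0.0355, -0.02, -0.0047, -0.007, 0.0066, -0.0624], [0.0367, -0.0177, -0.0046, -0.007, 0.0066, -0.0624], [0.0377, -0.0154, -0.0045, -0.007, 0.0066, -0.0624], [0.0386, -0.013, -0.0043, -0.007, 0.0066, -0.0624], [0.0394, -0.0105, -0.0042, -0.007, 0.0066, -0.0624], [0.04, -0.008, -0.004, -0.007, 0.0066, -0.0624], [0.0405, -0.0055, -0.0038, -0.007, 0.0066, -0.0624], [0.0407, -0.0029, -0.0035, -0.007, 0.0066, -0.0624], [0.0409, -0.0003, -0.0033, -0.007, 0.0066, -0.0624]]
```

```bash
python3 -m inch '[[0.031,-0.026,-0.01,-0.007,0.007,-0.062,1],[0.033,-0.024,-0.01,-0.007,0.007,-0.062,1],[0.034,-0.022,-0.01,-0.007,0.007,-0.062,1],[0.036,-0.02,-0.01,-0.007,0.007,-0.062,1],[0.037,-0.018,-0.01,-0.007,0.007,-0.062,1]]'
python3 -m inch '[[0.038,-0.015,-0.005,-0.007,0.007,-0.062,1],[0.039,-0.013,0,-0.007,0.007,-0.062,1],[0.039,-0.01,0,-0.007,0.007,-0.062,1],[0.04,-0.008,0,-0.007,0.007,-0.062,1],[0.04,-0.005,0,-0.007,0.007,-0.062,1]]'
python3 - <<'E'
from h import *
p,Rm,s=cur();print(p,s['force'])
tp=KP[0]-Z*.04
print(rows(p,Rm,tp+[0,0,.1],TR,14).tolist())
E
```

```text
clock: 1.25
position: [0.2807, -0.4338, 0.2825]
tool_rot: [3.101, -0.029, 0.579]
force: [1.9, -0.5, 0.2]
grip_width: 0.0124
finger_force: 0.0
clock: 1.75
position: [0.3978, -0.2678, 0.2917]
tool_rot: [3.054, -0.044, 0.891]
force: [0.7, -1.3, -0.8]
grip_width: -0.0001
finger_force: 0.0
[ 0.39784105 -0.26776131  0.29172036] [ 0.73362419 -1.27761447 -0.80064654]
[[0.0359, -0.0221, 0.0067, -0.0068, 0.0064, -0.0626], [0.0372, -0.0198, 0.0068, -0.0068, 0.0064, -0.0626], [0.0383, -0.0175, 0.0069, -0.0068, 0.0064, -0.0626], [0.0393, -0.0151, 0.007, -0.0068, 0.0064, -0.0626], [0.0401, -0.0127, 0.0072, -0.0068, 0.0064, -0.0626], [0.0408, -0.0102, 0.0074, -0.0068, 0.0064, -0.0626], [0.0413, -0.0077, 0.0076, -0.0068, 0.0064, -0.0626], [0.0417, -0.0051, 0.0078, -0.0068, 0.0064, -0.0626], [0.0419, -0.0026, 0.008, -0.0068, 0.0064, -0.0626], [0.0419, -0.0, 0.0083, -0.0068, 0.0064, -0.0626], [0.0418, 0.0026, 0.0086, -0.0068, 0.0064, -0.0626], [0.0415, 0.0051, 0.0088, -0.0068, 0.0064, -0.0626], [0.041, 0.0076, 0.0091, -0.0068, 0.0064, -0.0626], [0.0404, 0.0101, 0.0095, -0.0068, 0.0064, -0.0626]]
```

```bash
python3 -m inch '[[0.036,-0.022,0.006,-0.007,0.006,-0.063,1],[0.037,-0.02,0.006,-0.007,0.006,-0.063,1],[0.038,-0.017,0.006,-0.007,0.006,-0.063,1],[0.039,-0.015,0.006,-0.007,0.006,-0.063,1],[0.04,-0.013,0.007,-0.007,0.006,-0.063,1]]'
python3 -m inch '[[0.041,-0.01,0.007,-0.007,0.006,-0.063,1],[0.041,-0.008,0.007,-0.007,0.006,-0.063,1],[0.042,-0.005,0.008,-0.007,0.006,-0.063,1],[0.042,-0.003,0.008,-0.007,0.006,-0.063,1],[0.042,0,0.008,-0.007,0.006,-0.063,1]]'
python3 - <<'E'
from h import *
p,Rm,s=cur();print(p,s['force'])
tp=KP[0]-Z*.04
print(rows(p,Rm,tp+[0,0,.06],TR,5).tolist())
E
```

```text
clock: 2.25
position: [0.4278, -0.0603, 0.2601]
tool_rot: [3.005, -0.039, 1.207]
force: [1.6, -0.3, 0.6]
grip_width: 0.0001
finger_force: 0.0
clock: 2.75
position: [0.4582, 0.1486, 0.2253]
tool_rot: [2.961, -0.019, 1.523]
force: [1.3, -0.8, 0.3]
grip_width: 0.0002
finger_force: 0.0
[0.4582268  0.14864255 0.22534706] [ 1.25997288 -0.75733615  0.28842365]
[[0.0333, 0.0009, 0.0153, -0.0053, 0.0058, -0.0492], [0.0331, 0.0025, 0.0155, -0.0053, 0.0058, -0.0492], [0.0329, 0.004, 0.0157, -0.0053, 0.0058, -0.0492], [0.0326, 0.0055, 0.0159, -0.0053, 0.0058, -0.0492], [0.0322, 0.007, 0.0162, -0.0053, 0.0058, -0.0492]]
```

```bash
python3 -m inch '[[0.033,0.001,0.015,-0.005,0.006,-0.049,1],[0.033,0.002,0.015,-0.005,0.006,-0.049,1],[0.033,0.004,0.016,-0.005,0.006,-0.049,1],[0.033,0.005,0.016,-0.005,0.006,-0.049,1],[0.032,0.007,0.016,-0.005,0.006,-0.049,1]]'
python3 -m inch '[[0,0,0,0,0,0,1],[0,0,0,0,0,0,1]]'
python3 - <<'E'
from h import *
p,Rm,s=cur();print(p,s['force'])
print(rows(p,Rm,KP[0]-Z*.03,TR,4).tolist())
E
```

```text
clock: 3.25
position: [0.4837, 0.3152, 0.154]
tool_rot: [2.933, -0.001, 1.769]
force: [1.4, -0.6, 0.2]
grip_width: -0.0001
finger_force: 0.0
clock: 3.45
position: [0.4832, 0.314, 0.1542]
tool_rot: [2.935, -0.001, 1.768]
force: [-0.3, -0.8, -0.1]
grip_width: 0.0002
finger_force: 0.0
[0.48321251 0.314009   0.15418496] [-0.30898876 -0.75699002 -0.11796165]
[[0.0003, -0.0027, 0.0173, -0.0008, -0.0002, -0.0006], [0.0003, -0.0027, 0.0173, -0.0008, -0.0002, -0.0006], [0.0003, -0.0027, 0.0173, -0.0008, -0.0002, -0.0006], [0.0003, -0.0027, 0.0173, -0.0008, -0.0002, -0.0006]]
```

```bash
python3 -m inch '[[0,-0.003,0.018,-0.001,0,0,1],[0,-0.003,0.018,-0.001,0,0,1],[0,-0.003,0.018,-0.001,0,0,1],[0,-0.002,0.018,-0.001,0,0,1],[0,0,0,0,0,0,1]]'
python3 - <<'E'
from h import *
p,Rm,s=cur();print(p,s['force'],Rm.T@(KP[0]-p),R.from_matrix(Rm.T@TR).as_rotvec())
o=[]
for n in('scene','top'):
    im=grab_frame(n)[:,:,::-1].copy(); u,v=map(int,proj(n,KP[0])); c=cv2.resize(im[v-50:v+40,u-50:u+50],None,fx=4,fy=4,interpolation=2)
    o.append(c)
cv2.imwrite('pics/h1.png',np.hstack(o))
E
```

```text
clock: 3.95
position: [0.4875, 0.3129, 0.0808]
tool_rot: [2.932, 0.0, 1.765]
force: [-0.8, -0.1, 0.5]
grip_width: 0.0002
finger_force: 0.0
[0.48750639 0.31287603 0.08077674] [-0.83628541 -0.07081575  0.5245934 ] [0.00326386 0.00041904 0.02644445] [-7.32905861e-05  9.95175475e-04 -4.41633331e-03]
```

View pics/h1.png

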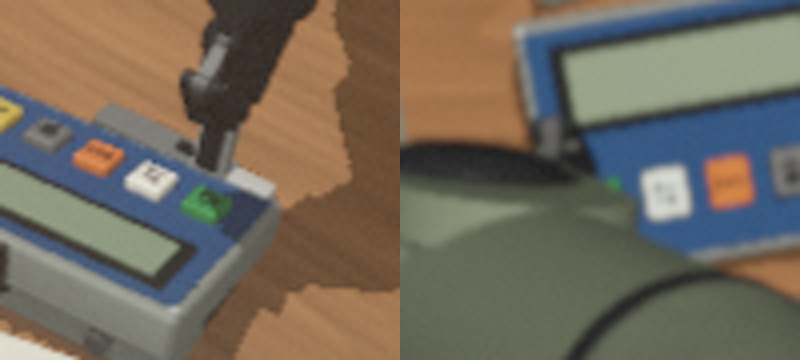

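The scene crop shows the shut fingertip at (213,170), just above the green cap at (205,203), as it should be. The top view is blocked by the arm. I'll approach in small, force-checked steps.

```bash
python3 -m inch '[[0.003,0,0.01,0,0,-0.004,1],[0,0,0.008,0,0,0,1],[0,0,0,0,0,0,1],[0,0,0,0,0,0,1]]'; python3 -m inch '[[0,0,0.003,0,0,0,1],[0,0,0,0,0,0,1]]';python3 -m inch '[[0,0,0.002,0,0,0,1],[0,0,0,0,0,0,1]]'; python3 - <<'E'
from h import *
p,Rm,s=cur();print(s['force'],s['force']@Z,Rm.T@(KP[0]-p))
E
```

```text
clock: 4.45
position: [0.4908, 0.3183, 0.0642]
tool_rot: [2.93, -0.001, 1.771]
force: [-1.0, -0.0, 0.4]
grip_width: -0.0006
finger_force: 0.0
clock: 4.65
position: [0.4915, 0.3184, 0.0613]
tool_rot: [2.93, -0.001, 1.771]
force: [-0.2, 0.7, -0.0]
grip_width: -0.0001
finger_force: 0.0
clock: 4.85
position: [0.492, 0.3186, 0.0594]
tool_rot: [2.93, -0.001, 1.771]
force: [-0.0, -0.6, 1.1]
grip_width: 0.0003
finger_force: 0.8
[-0.02368188 -0.57691851  1.09562026] -1.100164746919733 [-0.00149743 -0.00052748  0.00440376]
```

```bash
python3 -m inch '[[-0.001,0,0.001,0,0,0,1],[0,0,0,0,0,0,1]]';python3 -m inch '[[0,0,0.001,0,0,0,1],[0,0,0,0,0,0,1]]'; python3 -m inch '[[0,0,0.001,0,0,0,1],[0,0,0,0,0,0,1]]'
```

```text
clock: 5.05
position: [0.4923, 0.3178, 0.0586]
tool_rot: [2.93, -0.001, 1.771]
force: [-0.1, 1.8, 3.0]
grip_width: 0.0001
finger_force: 1.3
clock: 5.25
position: [0.4926, 0.3178, 0.0576]
tool_rot: [2.93, -0.001, 1.771]
force: [-0.3, 0.7, 3.7]
grip_width: 0.0001
finger_force: 1.8
clock: 5.45
position: [0.4927, 0.3179, 0.0565]
tool_rot: [2.93, -0.001, 1.771]
force: [-0.9, 1.2, 4.3]
grip_width: -0.0001
finger_force: 2.4
```

```bash
python3 -m inch '[[0,0,0.001,0,0,0,1],[0,0,0,0,0,0,1],[0,0,0,0,0,0,1]]'; python3 - <<'E'
from h import *
f=[]
for i in range(4):
    im=grab_frame('scene'); f.append(telemetry.observe()['force']@Z)
p,Rm,s=cur();print(f,Rm.T@(KP[0]-p))
u,v=map(int,proj('scene',KP[0]));cv2.imwrite('pics/p1.png',cv2.resize(im[v-30:v+30,u-40:u+40,::-1],None,fx=8,fy=8,interpolation=2))
E
```

```text
clock: 5.75
position: [0.4929, 0.3179, 0.0557]
tool_rot: [2.93, -0.001, 1.771]
force: [-1.1, 1.4, 5.9]
grip_width: -0.0004
finger_force: 2.9
[np.float64(-6.170709867897984), np.float64(-6.0887968672270985), np.float64(-5.582484579187179), np.float64(-5.810383181695291)] [-0.00058856 -0.00051755  0.00058164]
```

View pics/p1.png

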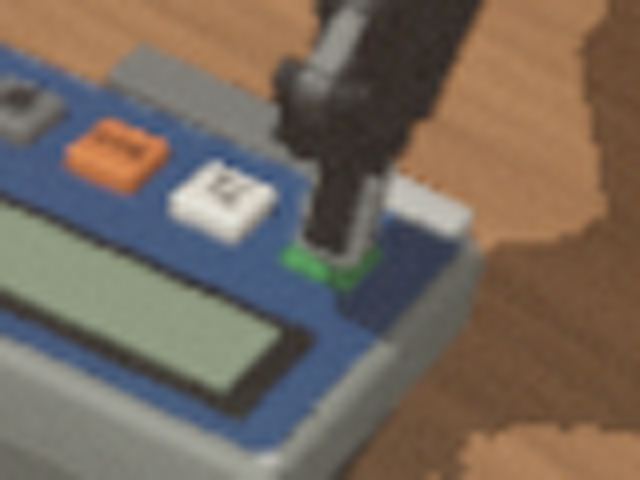

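The fingertip is centred on the green cap at about (335,255) in the crop, the cap is down, and 5.9 N means about 4 mm of travel. I'll release it and move to the white key.

```bash
python3 -m inch '[[0,0,-0.01,0,0,0,1],[0,0,-0.01,0,0,0,1],[0,0,0,0,0,0,1]]'; python3 -m inch '[[-0.02,0.001,0,0,0,0,1],[-0.02,0,0,0,0,0,1],[0,0,0,0,0,0,1],[0,0,0,0,0,0,1]]'; python3 - <<'E'
from h import *
p,Rm,s=cur();print(s['force']@Z,Rm.T@(KP[1]-p),R.from_matrix(Rm.T@TR).as_rotvec())
E
```

```text
clock: 6.25
position: [0.489, 0.3169, 0.0766]
tool_rot: [2.929, -0.001, 1.771]
force: [0.3, 0.9, 0.2]
grip_width: -0.0
finger_force: 0.0
clock: 6.65
position: [0.4979, 0.2776, 0.0754]
tool_rot: [2.93, -0.001, 1.77]
force: [0.4, 0.1, 0.0]
grip_width: 0.0004
finger_force: 0.0
0.0802028313371902 [-0.00016169 -0.00160318  0.02054747] [ 1.91869865e-03 -7.53504229e-04  1.30619053e-05]
```

```bash
python3 -m inch '[[0,-0.001,0.012,0,0,0,1],[0,0,0.002,0,0,0,1],[0,0,0,0,0,0,1]]'; python3 -m inch '[[0,0,0.002,0,0,0,1],[0,0,0.001,0,0,0,1],[0,0,0,0,0,0,1]]'; python3 -m inch '[[0,0,0.001,0,0,0,1],[0,0,0.001,0,0,0,1],[0,0,0,0,0,0,1],[0,0,0,0,0,0,1]]'
```

```text
clock: 6.95
position: [0.4991, 0.2787, 0.0605]
tool_rot: [2.931, -0.0, 1.772]
force: [0.1, 0.0, 0.1]
grip_width: -0.0001
finger_force: 0.0
clock: 7.25
position: [0.5001, 0.2788, 0.0585]
tool_rot: [2.93, -0.001, 1.771]
force: [-2.1, 1.5, 2.5]
grip_width: 0.0003
finger_force: 1.3
clock: 7.65
position: [0.5006, 0.2788, 0.0566]
tool_rot: [2.93, -0.001, 1.771]
force: [-3.7, 2.7, 4.2]
grip_width: 0.0001
finger_force: 2.3
```

```bash
python3 -m inch '[[0,0,0.001,0,0,0,1],[0,0,0,0,0,0,1],[0,0,0,0,0,0,1]]'; python3 - <<'E'
from h import *
f=[]
for i in range(4):
    im=grab_frame('scene'); f.append(telemetry.observe()['force']@Z)
p,Rm,s=cur();print(f,Rm.T@(KP[1]-p))
u,v=map(int,proj('scene',KP[0]));cv2.imwrite('pics/p2.png',cv2.resize(im[v-30:v+30,u-40:u+40,::-1],None,fx=8,fy=8,interpolation=2))
E
```

```text
clock: 7.95
position: [0.5009, 0.2788, 0.0556]
tool_rot: [2.93, -0.001, 1.771]
force: [-3.6, 2.6, 5.7]
grip_width: 0.0
finger_force: 2.9
[np.float64(-5.874708134149159), np.float64(-7.021256115238502), np.float64(-5.54343849654214), np.float64(-5.935170847941429)] [-0.00075736 -0.00052351  0.00051738]
```

View pics/p2.png

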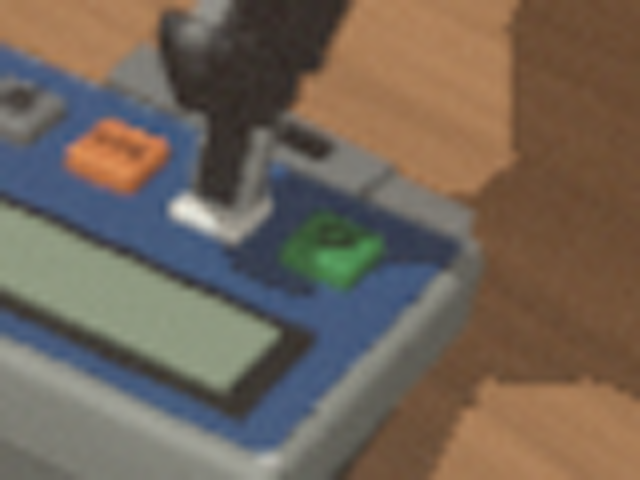

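The white cap is down under the fingertip at (220,210) with about 6 N, and the green key at (333,250) is back up. Next is the yellow key, 120 mm to the right, crossed with 30 mm of clearance.

```bash
python3 -m inch '[[0,0,-0.01,0,0,0,1],[0,0,-0.02,0,0,0,1],[0,0,0,0,0,0,1]]'; python3 -m inch '[[-0.04,0,0,0,0,0,1],[-0.04,0,0,0,0,0,1],[-0.04,0,0,0,0,0,1],[0,0,0,0,0,0,1],[0,0,0,0,0,0,1]]'; python3 - <<'E'
from h import *
p,Rm,s=cur();print(s['force']@Z,Rm.T@(KP[4]-p),R.from_matrix(Rm.T@TR).as_rotvec())
E
```

```text
clock: 8.45
position: [0.4952, 0.2771, 0.087]
tool_rot: [2.928, -0.001, 1.77]
force: [0.2, 1.0, 0.5]
grip_width: 0.0001
finger_force: 0.0
clock: 8.95
position: [0.5188, 0.1583, 0.0848]
tool_rot: [2.93, -0.0, 1.768]
force: [0.5, -0.1, -0.1]
grip_width: -0.0
finger_force: 0.0
0.1728994538072104 [ 0.00091028 -0.00061297  0.03035448] [ 0.00164342  0.00011252 -0.0015601 ]
```

```bash
python3 -m inch '[[0,0,0.012,0,0,0,1],[0,0,0.01,0,0,0,1],[0,0,0.002,0,0,0,1],[0,0,0,0,0,0,1]]'; python3 -m inch '[[0,0,0.002,0,0,0,1],[0,0,0.001,0,0,0,1],[0,0,0,0,0,0,1]]'; python3 -m inch '[[0,0,0.001,0,0,0,1],[0,0,0.001,0,0,0,1],[0,0,0,0,0,0,1],[0,0,0,0,0,0,1]]'
```

```text
clock: 9.35
position: [0.523, 0.1614, 0.0609]
tool_rot: [2.931, -0.001, 1.772]
force: [-0.1, -0.3, -0.4]
grip_width: -0.0002
finger_force: 0.0
clock: 9.65
position: [0.5241, 0.1612, 0.0586]
tool_rot: [2.929, -0.001, 1.771]
force: [-0.5, 1.3, 1.4]
grip_width: 0.0001
finger_force: 1.2
clock: 10.05
position: [0.5246, 0.1612, 0.0566]
tool_rot: [2.929, -0.001, 1.771]
force: [-1.9, 3.9, 4.9]
grip_width: 0.0003
finger_force: 2.3
```

```bash
python3 -m inch '[[0,0,0.001,0,0,0,1],[0,0,0,0,0,0,1],[0,0,0,0,0,0,1]]'; python3 - <<'E'
from h import *
f=[]
for i in range(4):
    im=grab_frame('scene'); f.append(telemetry.observe()['force']@Z)
p,Rm,s=cur();print(f,Rm.T@(KP[4]-p))
u,v=map(int,proj('scene',KP[3]));cv2.imwrite('pics/p3.png',cv2.resize(im[v-30:v+30,u-40:u+40,::-1],None,fx=8,fy=8,interpolation=2))
E
```

```text
clock: 10.35
position: [0.5248, 0.1612, 0.0555]
tool_rot: [2.93, -0.001, 1.771]
force: [-2.5, 2.6, 6.1]
grip_width: 0.0
finger_force: 2.9
[np.float64(-5.591380118611333), np.float64(-5.67401424561557), np.float64(-5.78216789236939), np.float64(-6.202310635612684)] [-0.00072994 -0.00073968  0.00039156]
```

View pics/p3.png

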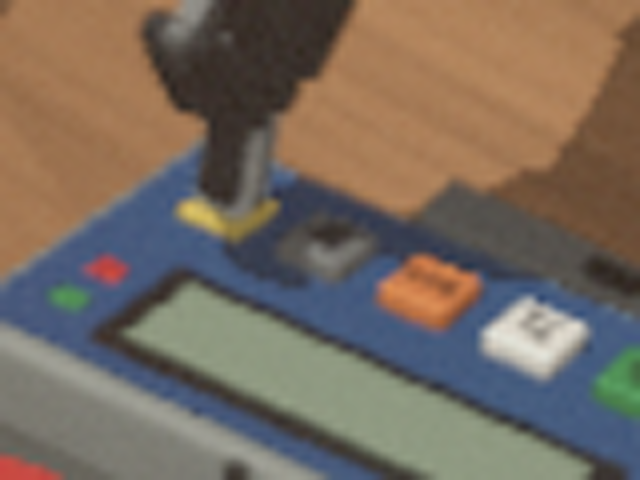

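The yellow cap is down under the fingertip at (225,215), and the grey, orange, white and green keys are up. Now I retreat and hand in.

```bash
python3 -m inch '[[0,0,-0.01,0,0,0,1],[0,0,-0.03,0,0,0,1],[0,0,-0.03,0,0,0,1],[0,0,-0.02,0,0,0,1],[0,0,0,0,0,0,1]]'; python3 -m inch '[[0,0,0,0,0,0,1],[0,0,0,0,0,0,1],[0,0,0,0,0,0,1]]'; python3 -c "
from h import *
im=grab_frame('scene');cv2.imwrite('pics/e.png',im[:,:,::-1])"
```

```text
clock: 11.05
position: [0.5066, 0.1566, 0.146]
tool_rot: [2.927, 0.0, 1.77]
force: [0.1, 0.3, -1.2]
grip_width: 0.0001
finger_force: 0.0
clock: 11.35
position: [0.5058, 0.157, 0.1427]
tool_rot: [2.931, -0.001, 1.771]
force: [-0.9, -0.1, 0.1]
grip_width: 0.0003
finger_force: 0.0
```

View pics/e.png

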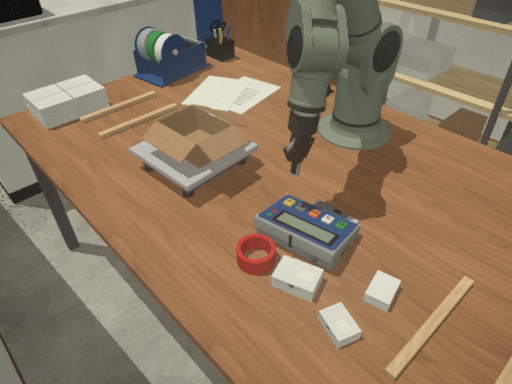

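The hand is clear at (295,160), all five keys are up, and the carton, tape and boxes are where they were.

```bash
python3 -c "
from workcell import bot
print(bot.job_done())"
```

```text
the job is handed in; nothing more can be done
None
```

I pressed the green power, white units and yellow tare keys in that order, each at about 6 N (roughly 4 mm of travel by its spring figures, past the 2.5 mm switching point), let each come back up, kept off the other keys, carton and platform, and handed the job in; no verdict was returned.

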